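Unload the panel, then hold up the carry tote

TASK

Take the wooden panel that stands in the carry tote's side slot and lean it against one of the long sides of the dark timber stop: lower edge on the bench, upper part resting back against the stop, panel lined up with that side, and let go of it. Then take the tote by its handle, lift it about 10 cm clear of the bench with its tin and offcut still inside, and finish while holding it there, still and level; do not put it down. Leave the block, the screwdriver and the jar where they are.

Things in the scene. Friction and masses are not known exactly. Their poses are not given: they have to be found in the camera images.
- tote: Loose open plywood carry tote, 220 long (its x) by 170 wide (its y), 0.35 to 0.65 kg empty; origin at the centre of its underside, z up. Floor 8 thick, walls 60 high (long sides 8 thick, ends 10). A 50 wide post in the middle of each end rises to 138 and carries the handle bar. Panel slot along its +y wall.
- tote_handle (a point): Centre of the tote's handle, a square wooden bar 200 long (x), 22 wide (y), 22 high, above the tote's middle line; 125 above the tote's underside (bar's top at 136); axes as the tote's. It lies above the tote's centre of mass to within about 15 mm.
- tote_slot (a point): Middle of the slot's floor, 8 above the tote's underside, at the tote's y = +68.5; axes as the tote's. The slot is 17 wide (y), 200 long (x), between the +y wall (60 high) and a 6 thick divider (54 high).
- panel: Loose plain light-wood panel, 140 wide (its x), 12 thick (its y), 170 high (its z); origin at the centre of its lower edge face. It starts upright in the tote's slot, parallel to the handle, standing on the tote's floor, its top 178 above the bench, able to rock a few degrees. About 0.17 kg.
- stop: Dark timber stop screwed to the bench (it does not move), 220 long (its x), 45 thick (its y), 90 high; origin at the centre of its underside, z up. Its long sides face its +y and -y; either will do.
- stop_top (a point): Centre of the top face of the stop, 90 above the bench; axes as the stop's.
- tin: Small round tin, 56 across, 50 high, about 0.1 kg, loose in the tote's open part; origin at the centre of its underside.
- offcut: Light wooden offcut, 60 by 45 by 40 high, about 0.09 kg, loose in the tote's open part; origin at the centre of its underside.
- block: Bystander: light timber block 120 (x) by 50 by 40 high lying at the far side of the work; origin at the centre of its underside.
- screwdriver: Bystander: screwdriver lying on the bench on the robot's side of the work, along its own x, under 40 high.
- jar: Bystander: jar 64 across, 80 high, black lid, at the far side of the work; origin at the centre of its underside.
Mind the look-alikes: they are no part of the job. Of the things that look like the stop, take the one that is farthest to the robot's left at the start.

How it is judged:
By the outcome, as a careful person would: the job done as asked, in the order asked, and still so for the second after the job is handed in, while the arm keeps its last pose, push and grip.
It also fails if it takes over 64 s, if anything falls off the work surface, if the arm or the gripper's body presses on something with over 40 N, if the wrist force passes 120 N, or if a joint passes its speed limit or range.

ROBOT

A 6-joint arm with a two-finger parallel gripper is mounted at the origin on the work surface. World frame = base frame: x ahead of the robot, y to its left, z up, the work surface at z = 0. Lengths are in m, angles in rad, forces in N, time in s.
With the tool pointing down it reaches from about 0.3 to 0.775 m from the base axis. Payload 14.6 kg.
Tool frame: the origin (TCP) lies midway between the tips of the shut fingers; the grasp point (between the pads) lies behind it (arm.grasp_offset is the z of the grasp point in the tool frame, in m); z points along the fingers, y is the line along which they close (so a half turn about z gives the same grasp; the last joint's range is limited). The gripper opens to 85 mm and grips with 20 to 120 N. Pads are 22 mm wide; open, the fingers measure 114 mm over their backs; the gripper's body (76 mm by 85 mm) begins 54 mm behind the grasp point. The pads swing forward as they close: fully open they stand 13 mm farther back than shut.
Start: joints at [1.237, 0.3, 1.521, -0, 1.321, -0.067], TCP at [0.145, 0.531, 0.211] pointing down, gripper open.
Joint ranges: [-3.03, 3.03], [-0.79, 2.21], [0.23, 2.52], [-1.04, 4.18], [0, 3.07], [-2.55, 2.55]. Speed limits (rad/s): [2.22, 2.22, 2.57, 3.14, 3.14, 3.14].

INTERFACE

Orientations are given as [roll, pitch, yaw] about the fixed x, y, z axes, in that order (R = Rz(yaw) Ry(pitch) Rx(roll)).
In Python, from cell import arm gives the robot as it stands. The module is installed in compiled form; this text tells all that it offers. Calls block until the motion is done:
- arm.move_pose(position, orientation): joint-space move of the TCP to a pose.
- arm.servo_line(position, frame=None, feed=0.15, contact_N=None): straight line of the TCP; frame=None keeps the orientation; feed is the mean speed in m/s. With contact_N (N) it stops when the force on the tool has changed by that much, and returns True; else False.
- arm.move_j(angles): joint-space move.
- arm.release() and arm.gripper_close(grasp_force=None): open the fingers fully, or close them until they stop; grasp_force is the grip in N (None keeps the last).
- arm.sleep(seconds).
- arm.inverse_kinematics(position, orientation): joint angles nearest the present ones, or None.
- arm.state(): the state.
- arm.grab_frame(name): name is "scene" or "side" or "wrist"; returns a dict with "frame" (384x512x3 uint8, red, green, blue), "mtx" (3x3 intrinsics, pixels), "eye" and "attitude" of the camera in the world. Camera axes: x right, y up, looking along -z (the intrinsics and any distortion apply to the point x, -y, -z); pixel columns grow to the right and rows downward; lengths in m; the calibration is good to about 2 mm. A picture is of the moment at which its call begins. There is no depth.
A pose or a line that the arm cannot do raises arm.MotionError and nothing moves.
- arm.sign_off(): hands the job in; it is judged then, once.
The state is a dict: "clock": time; "joints": joint angles; "qvel": joint speeds; "effort": joint torques, N m; "tcp_pos": TCP position; "tool_rot": TCP orientation; "ft_force": force on the tool from outside, world axes, zero at the start; "moment": the same for the moment, N m; "width": finger opening in m; "finger_force": force on a finger pad.
Only numpy, scipy, OpenCV 4.12 (cv2) and the standard library are available. Lean on these libraries where they do the work, as an engineer would, in place of code of your own. Each camera call takes 0.05 s, during which the arm holds its last target. There are 200 camera calls.

## Working session

There is one attempt and no reset: what is moved stays moved. The work goes in short steps, each a Python script; the robot and the scene stay as the last script left them, time stands still between calls to the robot, and variables do not carry over. Pictures are saved under pics/ and viewed, at most 10 in all, crops included, and the job is handed in when it is done.

```bash
mkdir -p pics; ls; python3 - <<'E'
from cell import arm
import cv2,numpy as np
for n in ["scene","side"]:
    f=arm.grab_frame(n); np.savez(f"pics/{n}0.npz",**{k:np.array(v) for k,v in f.items()})
    cv2.imwrite(f"pics/{n}0.png",cv2.resize(f["frame"][:,:,::-1],(800,600),interpolation=cv2.INTER_CUBIC))
    print(n,{k:np.round(v,3).tolist() for k,v in f.items() if k!="frame"})
s=arm.state();print({k:np.round(v,3).tolist() for k,v in s.items()},arm.grasp_offset)
E
```

```text
pics
scene {'mtx': [[355.273, 0.0, 253.736], [0.0, 355.273, 185.236], [0.0, 0.0, 1.0]], 'eye': [1.053, -0.145, 0.776], 'attitude': [0.635, -0.011, 1.289]}
side {'mtx': [[460.585, 0.0, 256.806], [0.0, 460.585, 190.725], [0.0, 0.0, 1.0]], 'eye': [0.417, -0.74, 1.049], 'attitude': [0.68, 0.012, -0.179]}
{'clock': 0.1, 'joints': [1.237, 0.3, 1.522, -0.0, 1.321, -0.067], 'qvel': [-0.0, -0.002, -0.0, 0.002, -0.001, -0.002], 'effort': [0.003, -54.438, -36.237, 0.0, 0.003, -0.0], 'tcp_pos': [0.145, 0.53, 0.21], 'tool_rot': [-3.141, -0.0, 2.875], 'ft_force': [-0.016, -1.324, 0.245], 'moment': [-0.0, -0.035, -0.086], 'finger_force': 0.0, 'width': 0.085} -0.0187
```

View pics/scene0.png

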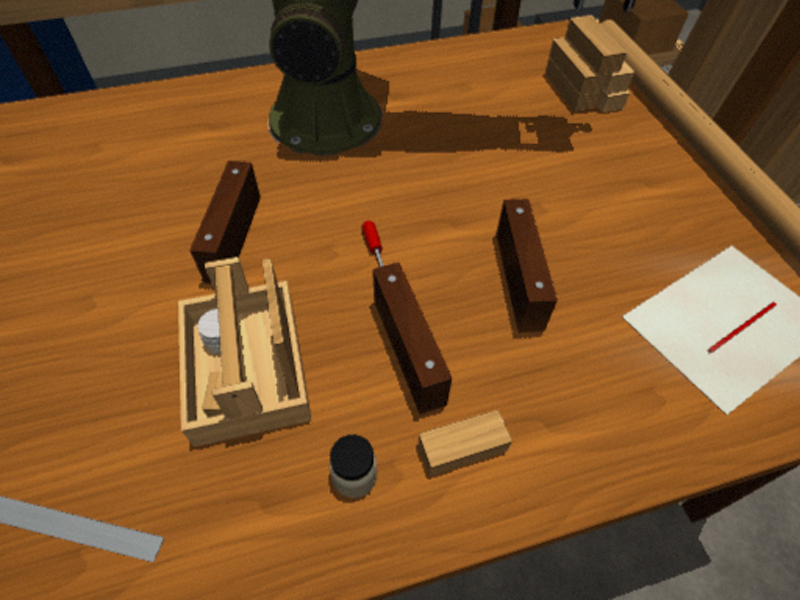

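View pics/side0.png

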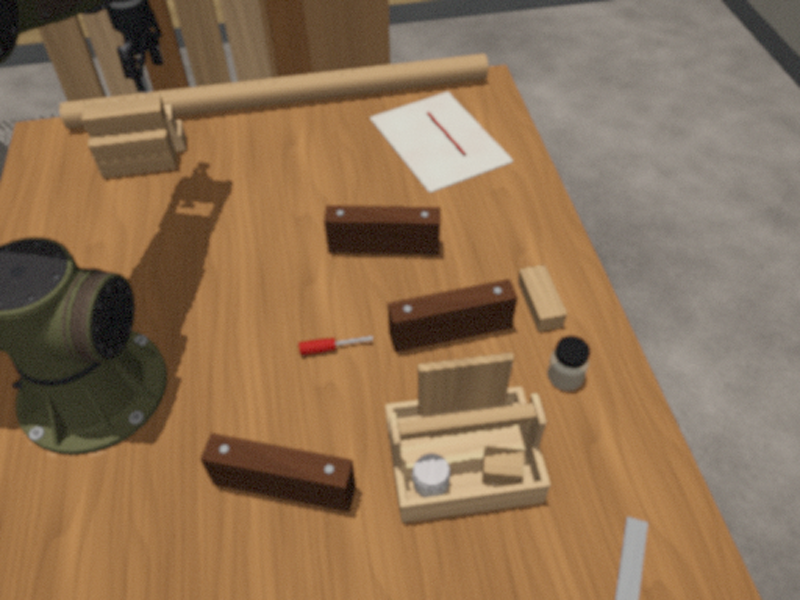

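Both views show three dark stops. In 800-px scene coordinates they are at (228,218), (412,335) and (525,262); in the side view they are at (280,470), (452,315) and (383,228). The scene camera faces the robot, so the robot's left is image right, and I choose the one at scene (525,262) / side (383,228). The tote is at scene (243,360), with its panel at (273,300). Next I'll check the choice numerically and in a close crop.

```bash
cat > h.py <<'E'
import numpy as np, cv2
from scipy.spatial.transform import Rotation as R
def load(n): return dict(np.load(f"pics/{n}.npz"))
def Rm(f): return R.from_euler("xyz",f["attitude"]).as_matrix()
def ray(f,u,v):
    p=np.linalg.inv(f["mtx"])@[u,v,1]; return Rm(f)@[p[0],-p[1],-p[2]]
def onz(f,u,v,z):
    d=ray(f,u,v); e=np.array(f["eye"]); return e+d*(z-e[2])/d[2]
def proj(f,P):
    c=(np.atleast_2d(P)-f["eye"])@Rm(f); q=np.c_[c[:,0],-c[:,1],-c[:,2]]@np.array(f["mtx"]).T; return q[:,:2]/q[:,2:]
def tri(obs):
    A=np.zeros((3,3));b=np.zeros(3)
    for f,u,v in obs:
        d=ray(f,u,v);d/=np.linalg.norm(d);M=np.eye(3)-np.outer(d,d);A+=M;b+=M@f["eye"]
    return np.linalg.solve(A,b)
E
python3 - <<'E'
from h import *
S,D=load("scene0"),load("side0")
seeds={"S":[(150,109),(133,151),(250.6,178),(275,233),(332,135),(345.6,182)],"D":[(143,287),(211,300),(260.5,197.5),(318.5,186),(217.6,136.3),(275,137)]}
for k,f in(("S",S),("D",D)):
    img=f["frame"].astype(int); mn=img.min(2)
    for u,v in seeds[k]:
        u0,v0=int(u)-4,int(v)-4; w=mn[v0:v0+9,u0:u0+9].astype(float); w=np.clip(w-w.min()-0.5*(w.max()-w.min()),0,None)
        yy,xx=np.mgrid[v0:v0+9,u0:u0+9]; c=((w*xx).sum()/w.sum(),(w*yy).sum()/w.sum())
        print(k,np.round(c,1),np.round(onz(f,*c,0.09),4))
crops=[(S,105,160,100,130,3),(D,240,220,120,115,3),(S,305,118,70,100,3),(D,200,120,90,60,3)]
out=np.zeros((600,800,3),np.uint8);pos=[(0,0),(310,0),(0,0),(310,355)]
pos[2]=(0,0)
pl=[(0,0),(305,0),(0,390),(305,355)]
crops[2]=(S,305,120,70,70-0,3)
for (f,x,y,w,h,z),(a,b) in zip(crops,pl):
    c=cv2.resize(f["frame"][y:y+h,x:x+w,::-1],None,fx=z,fy=z,interpolation=cv2.INTER_CUBIC); c=c[:600-b,:800-a]
    out[b:b+c.shape[0],a:a+c.shape[1]]=c
cv2.imwrite("pics/mont1.png",out)
E
```

```text
S [150.1 109.3] [ 0.2333 -0.2056  0.09  ]
S [132.7 151.3] [ 0.3814 -0.2664  0.09  ]
S [250.5 177.9] [0.5457 0.0013 0.09  ]
S [274.6 232.8] [0.7056 0.0107 0.09  ]
S [332.2 134.4] [0.4633 0.2534 0.09  ]
S [344.7 181.9] [0.6192 0.2179 0.09  ]
D [142.9 286.8] [ 0.2361 -0.205   0.09  ]
D [210.1 299.7] [ 0.3844 -0.2654  0.09  ]
D [260.3 197.1] [0.5492 0.0023 0.09  ]
D [318.  185.4] [0.7093 0.0126 0.09  ]
D [217.2 135.7] [0.4659 0.2544 0.09  ]
D [271.7 136.7] [0.6239 0.2194 0.09  ]
```

View pics/mont1.png

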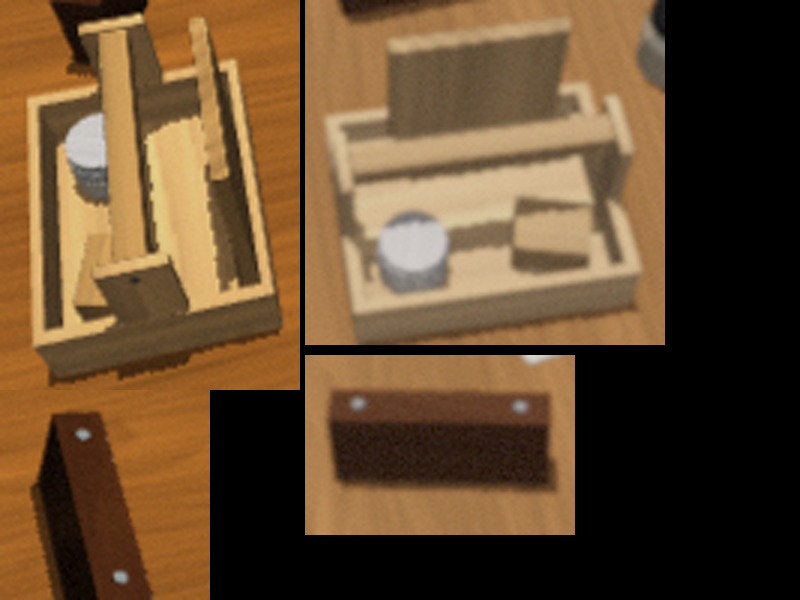

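The crops confirm the choice: the stop stands alone, with screw heads at scene (332,134) and (345,182), 160 mm apart at z=0.09 and the two views agreeing within 4 mm. Tote rim, posts and panel top are all clear. I'll cast their corners now.

```bash
python3 - <<'E'
from h import *
S,D=load("scene0"),load("side0")
def s(x,y): return (S,105+x/3-.33,160+y/3-.33)
def d(x,y): return (D,240+(x-305)/3-.33,220+y/3-.33)
def e(x,y): return (D,200+(x-305)/3-.33,120+(y-355)/3-.33)
def show(n,pts,z):
    P=np.array([onz(*p,z) for p in pts]); print(n,np.round(P[:,:2],4).tolist(),"mean",np.round(P.mean(0)[:2],4))
    L=[np.linalg.norm(P[i]-P[i-1]) for i in range(len(P))]; A=[np.degrees(np.arctan2(*(P[i]-P[i-1])[1::-1])) for i in range(len(P))]
    print("   len",np.round(L,4),"ang",np.round(A,1))
show("stop D",[e(331,392),e(548,393),e(550,424),e(333,421)],.09)
show("rim S",[s(27,97),s(240,61),s(282,299),s(35,350)],.06)
show("rim D",[d(326,115),d(590,84),d(641,272),d(353,313)],.06)
show("bar S",[s(100,30),s(128,30),s(148,258),s(112,262)],.136)
show("panel S",[s(190,18),s(206,18),s(229,179),s(212,180)],.178)
show("panel D",[d(388,40),d(569,18),d(571,25),d(391,51)],.178)
print("tri panel near base end",tri([s(198,18),d(389,45)]),"far",tri([s(221,180),d(570,22)]))
print("tri bar", )
E
```

```text
stop D [[0.4418, 0.275], [0.6537, 0.2323], [0.6465, 0.1896], [0.4391, 0.234]] mean [0.5453 0.2327]
   len [0.041  0.2162 0.0433 0.2121] ang [ 86.2 -11.4 -99.6 167.9]
rim S [[0.475, -0.3278], [0.4853, -0.1541], [0.7075, -0.1611], [0.6982, -0.3342]] mean [ 0.5915 -0.2443]
   len [0.2233 0.174  0.2223 0.1733] ang [178.3  86.6  -1.8 -93.1]
rim D [[0.4851, -0.1564], [0.7067, -0.1679], [0.6975, -0.3359], [0.4769, -0.3277]] mean [ 0.5916 -0.247 ]
   len [0.1715 0.2219 0.1683 0.2207] ang [ 87.3  -3.  -93.1 177.9]
bar S [[0.4869, -0.2513], [0.4927, -0.2307], [0.6912, -0.2389], [0.6877, -0.262]] mean [ 0.5896 -0.2458]
   len [0.201  0.0214 0.1987 0.0234] ang [177.   74.4  -2.4 -98.7]
panel S [[0.5302, -0.1809], [0.5334, -0.1697], [0.6723, -0.1756], [0.67, -0.1863]] mean [ 0.6015 -0.1781]
   len [0.1399 0.0116 0.139  0.0109] ang [ 177.8   74.4   -2.4 -101.8]
panel D [[0.5337, -0.1705], [0.6731, -0.1765], [0.6728, -0.183], [0.534, -0.1806]] mean [ 0.6034 -0.1776]
   len [0.0101 0.1395 0.0065 0.1388] ang [ 91.7  -2.5 -92.4 179. ]
tri panel near base end [ 0.53324182 -0.17550382  0.17928107] far [ 0.6724122  -0.18076807  0.17909861]
tri bar
```

Measurements agree between views and with the given sizes:
- **Tote:** (0.5915, -0.2455), yaw -2.4°.
- **Panel top:** (0.6025, -0.178, 0.179).
- **Stop:** (0.543, 0.236), yaw about -12.5°.

Next I'll grasp the panel by its top, above handle height, and lift it.

```bash
python3 - <<'E'
from h import *
from cell import arm
pi=np.pi; yt=np.radians(-2.4); o=[pi,0,pi+yt]
s=arm.state(); p=s["tcp_pos"]
arm.servo_line([p[0],p[1],.30],feed=.2)
arm.move_pose([.6025,-.178,.28],o)
f0=np.array(arm.state()["ft_force"])
print(arm.servo_line([.6025,-.178,.134],feed=.1,contact_N=8), arm.state()["tcp_pos"])
arm.gripper_close(60); arm.sleep(.2)
s=arm.state(); print("w",s["width"],s["finger_force"],np.round(np.array(s["ft_force"])-f0,2),s["tcp_pos"],s["clock"])
arm.servo_line([.6025,-.178,.32],feed=.12)
s=arm.state(); print("w",s["width"],np.round(np.array(s["ft_force"])-f0,2),s["tcp_pos"],s["joints"],s["clock"])
ys=np.radians(-12.5);xs=np.array([np.cos(ys),np.sin(ys),0]);n=np.array([-np.sin(ys),np.cos(ys),0]);th=np.radians(15)
z=-(np.cos(th)*np.array([0,0,1])+np.sin(th)*n);M=np.c_[-xs,np.cross(z,-xs),z];e=R.from_matrix(M).as_euler("xyz");print(e)
print(arm.inverse_kinematics([.54,.19,.3],e))
for n_ in ["scene","side"]:
    f=arm.grab_frame(n_); np.savez(f"pics/{n_}1.npz",**{k:np.array(v) for k,v in f.items()})
    cv2.imwrite(f"pics/{n_}1.png",cv2.resize(f["frame"][:,:,::-1],(800,600)))
E
```

```text
False [ 0.60274374 -0.17807204  0.13463082]
w 0.010645296090582396 58.970133662223816 [2.24 0.09 2.2 ] [ 0.60266373 -0.17803794  0.1342166 ] 6.1333
w 0.01065479668120559 [ 0.02  1.87 -1.35] [ 0.60239048 -0.17795945  0.31929127] [-3.45541115e-01  4.34313951e-01  1.09281422e+00 -2.82726224e-05
  1.61558244e+00 -1.87445078e+00] 7.8333
[-2.87979327  0.          2.9234265 ]
[ 0.37396107  0.39833926  1.20588006 -0.21783733  1.68312761 -0.9873185 ]
```

View pics/side1.png

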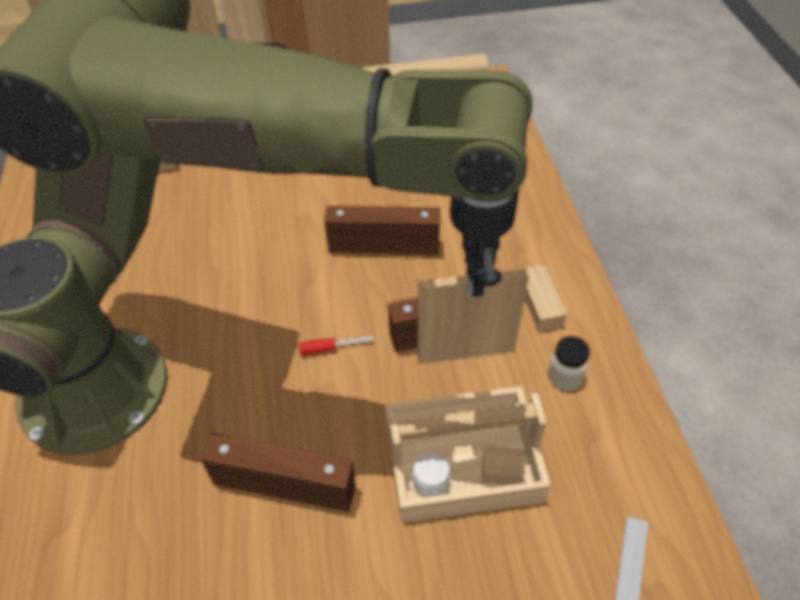

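The side view shows the panel gripped squarely at its top edge, bottom edge at (418,362)–(520,350). The tote is undisturbed with tin (432,474) and offcut (503,463) inside. Next I'll place the panel on the stop's -y side at 15° lean.

```bash
cat > place.py <<'E'
from h import *
ys=np.radians(-12.5);xs=np.array([np.cos(ys),np.sin(ys),0]);n=np.array([-np.sin(ys),np.cos(ys),0]);th=np.radians(15);up=np.array([0,0,1.])
z=-(np.cos(th)*up+np.sin(th)*n);M=np.c_[-xs,np.cross(z,-xs),z];e=R.from_matrix(M).as_euler("xyz")
C=np.array([.5432,.2355,0]); L=.126
def tcp(gap,h): # gap to stop edge along n, foot height
    o=C-n*(.0225+.09*np.tan(th)+.006*np.cos(th)+gap)+up*(h+.006*np.sin(th)); return o-z*L
E
python3 - <<'E'
from place import *
from cell import arm
pr=lambda t:(lambda s:print(t,np.round(s["tcp_pos"],4),np.round(s["ft_force"],1),round(s["clock"],2),round(s["width"],4)))(arm.state())
arm.servo_line(tcp(.03,.16),e,feed=.15); pr("above")
arm.servo_line(tcp(.015,.006),feed=.1); arm.sleep(.2); pr("low")
t=tcp(-.012,.006); print(arm.servo_line(t,feed=.02,contact_N=4)); pr("edge")
p=np.array(arm.state()["tcp_pos"]); print("gap at contact (should be ~0)",np.dot(tcp(0,.006)-p,n)*1000,"mm")
f=arm.grab_frame("side"); np.savez("pics/side2.npz",**{k:np.array(v) for k,v in f.items()}); cv2.imwrite("pics/side2.png",cv2.resize(f["frame"][60:260,150:416][:,:,::-1],(798,600)))
E
```

```text
above [0.5325 0.1865 0.2833] [-0.1 -0.4 -2.7] 10.57 0.0112
low [0.5358 0.2015 0.1295] [ 0.7  0.3 -2.3] 12.47 0.0106
True
edge [0.539  0.2174 0.1288] [-0.1 -2.5  2.5] 13.33 0.011
gap at contact (should be ~0) -1.2070780069587572 mm
```

View pics/side2.png

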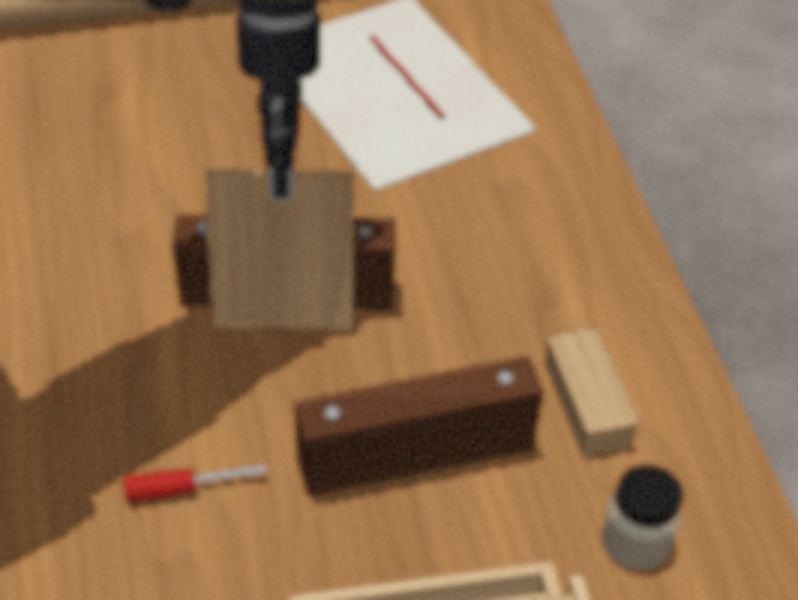

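The side view shows the panel parallel with the stop (panel x 208–353, stop 178–395), centred and touching its edge, bystanders untouched. Now I'll back off 1 mm, lower to the bench and release.

```bash
python3 - <<'E'
from place import *
from cell import arm
pr=lambda t:(lambda s:print(t,np.round(s["tcp_pos"],4),np.round(s["ft_force"],1),round(s["clock"],2),round(s["width"],4)))(arm.state())
p=np.array(arm.state()["tcp_pos"])
q=p-n*.0015; arm.servo_line(q,feed=.02); arm.sleep(.2); pr("back")
print(arm.servo_line(q-up*.012,feed=.015,contact_N=4)); pr("down")
p=np.array(arm.state()["tcp_pos"]); print("foot h mm",1000*(p+z*L)[2]-1.6)
arm.release(); arm.sleep(.4); pr("released")
arm.servo_line(p-z*.09,feed=.08); pr("out")
p=np.array(arm.state()["tcp_pos"]); arm.servo_line([p[0],p[1],.36],feed=.2)
arm.move_pose([.5915,-.2455,.36],[np.pi,0,np.pi-np.radians(2.4)]); pr("over tote")
for m in ["side","scene","wrist"]:
    f=arm.grab_frame(m); np.savez(f"pics/{m}3.npz",**{k:np.array(v) for k,v in f.items()}); cv2.imwrite(f"pics/{m}3.png",cv2.resize(f["frame"][:,:,::-1],(800,600)))
a=cv2.imread("pics/side3.png");b=cv2.imread("pics/scene3.png");c=cv2.imread("pics/wrist3.png")
out=np.zeros((600,800,3),np.uint8);out[:300,:400]=a[150:450,250:650];out[:300,400:]=b[130:430,400:800];out[300:,:400]=cv2.resize(b[200:500,100:500],(400,300));out[300:,400:]=cv2.resize(c,(400,300))
cv2.imwrite("pics/mont3.png",out)
E
```

```text
back [0.5386 0.2159 0.1285] [-0.2 -0.8 -1.3] 13.83 0.0107
True
down [0.5387 0.2155 0.1231] [ 0.8 -0.6  4.9] 14.32 0.0107
foot h mm -0.18769658789701982
released [0.5383 0.2155 0.1225] [-0.  -0.3 -0.1] 15.43 0.0855
out [0.5436 0.2381 0.2095] [-0.6 -0.  -0.9] 16.71 0.0853
over tote [ 0.5919 -0.2445  0.36  ] [0.4 0.2 0. ] 19.41 0.0854
```

View pics/mont3.png

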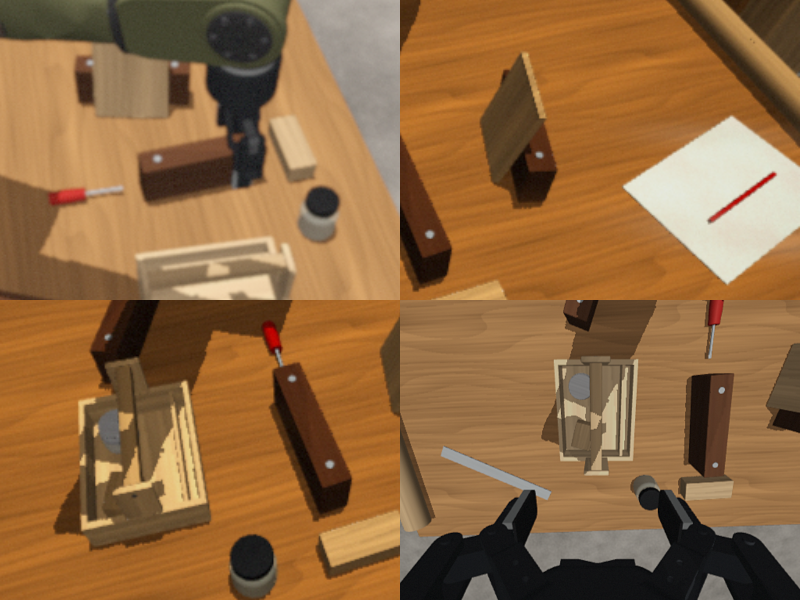

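The panel leans cleanly on the stop (scene tile: foot (482–500,120–185), top (527,55), stop visible behind). The tote has not moved: its near corners are still within about 4 px of the first picture, in the 800-px scale. In the wrist tile the bar runs from (596,360) to (596,472), with tin and offcut inside. I'll take the handle next.

```bash
python3 - <<'E'
from h import *
from cell import arm
def pr(t):
    s=arm.state();print(t,np.round(s["tcp_pos"],4),np.round(s["tool_rot"],4),"F",np.round(s["ft_force"],1),"M",np.round(s["moment"],2),round(s["clock"],2),round(s["width"],4))
W=load("wrist3"); px=lambda x,y:((x-400)*1.28,(y-300)*1.28)
print([np.round(onz(W,*px(*p),.137)[:2],3).tolist() for p in [(596,360),(596,472)]])
X,Y=.5905,-.2455
arm.servo_line([X,Y,.16],feed=.15); arm.sleep(.2)
print(arm.servo_line([X,Y,.105],feed=.06,contact_N=8)); pr("at bar")
arm.gripper_close(120); arm.sleep(.3); pr("grip")
arm.servo_line([X,Y,.125],feed=.03); arm.sleep(.4); pr("lift 20")
for m in ["side","scene"]:
    f=arm.grab_frame(m); np.savez(f"pics/{m}4.npz",**{k:np.array(v) for k,v in f.items()}); cv2.imwrite(f"pics/{m}4.png",cv2.resize(f["frame"][:,:,::-1],(800,600)))
a=cv2.imread("pics/side4.png");b=cv2.imread("pics/scene4.png")
cv2.imwrite("pics/mont4.png",np.hstack([a[200:600,300:700],b[150:550,50:450]]))
E
```

```text
[[0.485, -0.242], [0.691, -0.25]]
False
at bar [ 0.5907 -0.2456  0.1055] [-3.1413e+00  7.0000e-04  3.0998e+00] F [-0.3  0.8  0.6] M [-0.   -0.01 -0.08] 22.31 0.0856
grip [ 0.5906 -0.2462  0.1055] [-3.1406e+00  9.0000e-04  3.0994e+00] F [-0.8 -5.5  4.2] M [-0.78  0.08  0.16] 23.23 0.0185
lift 20 [ 0.5905 -0.2455  0.1249] [ 3.1415e+00 -1.0000e-04  3.0997e+00] F [ 0.2 -0.4 -7.4] M [ 0.06 -0.06 -0.01] 24.45 0.0182
```

View pics/mont4.png

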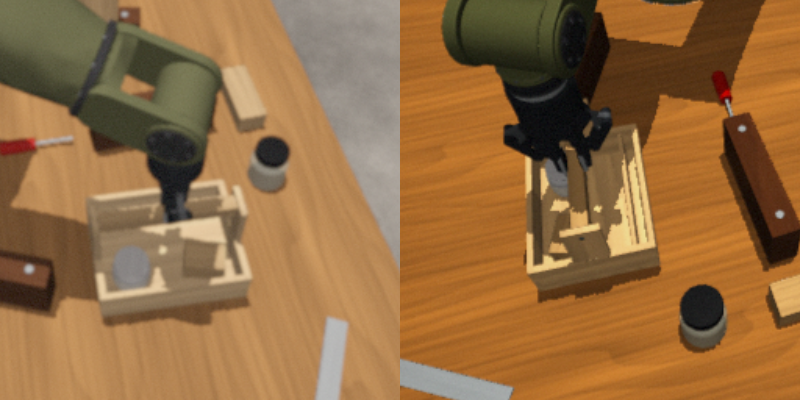

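The tote hangs level 20 mm up, with tin (132,268) and offcut (203,258) inside in the side tile. Force is about 7.5 N, so it is fully carried, with almost no moment. I'll raise it to 10 cm and check that it is level.

```bash
python3 - <<'E'
from h import *
from cell import arm
X,Y=.5905,-.2455
arm.servo_line([X,Y,.206],feed=.05); arm.sleep(1.0)
s=arm.state();print(np.round(s["tcp_pos"],4),np.round(s["tool_rot"],4),"F",np.round(s["ft_force"],1),"M",np.round(s["moment"],2),np.abs(s["qvel"]).max(),s["clock"],s["width"])
for m in ["side","scene"]:
    f=arm.grab_frame(m); np.savez(f"pics/{m}5.npz",**{k:np.array(v) for k,v in f.items()}); cv2.imwrite(f"pics/{m}5.png",cv2.resize(f["frame"][:,:,::-1],(800,600)))
a=load("side5")["frame"][:,:,::-1];b=load("scene5")["frame"][:,:,::-1]
z=lambda i:cv2.resize(np.ascontiguousarray(i),(400,400),interpolation=cv2.INTER_CUBIC)
cv2.imwrite("pics/mont5.png",np.vstack([np.hstack([z(a[200:333,235:368]),z(b[110:243,80:213])]),np.hstack([cv2.resize(a[60:210,180:380],(400,200)),cv2.resize(b[110:260,250:450],(400,200))])]))
E
```

```text
[ 0.5905 -0.2455  0.206 ] [ 3.1416 -0.      3.0997] F [ 0.  -0.7 -6.4] M [ 0.07 -0.01  0.02] 0.003809651204972223 27.3167 0.018058052500703102
```

View pics/mont5.png

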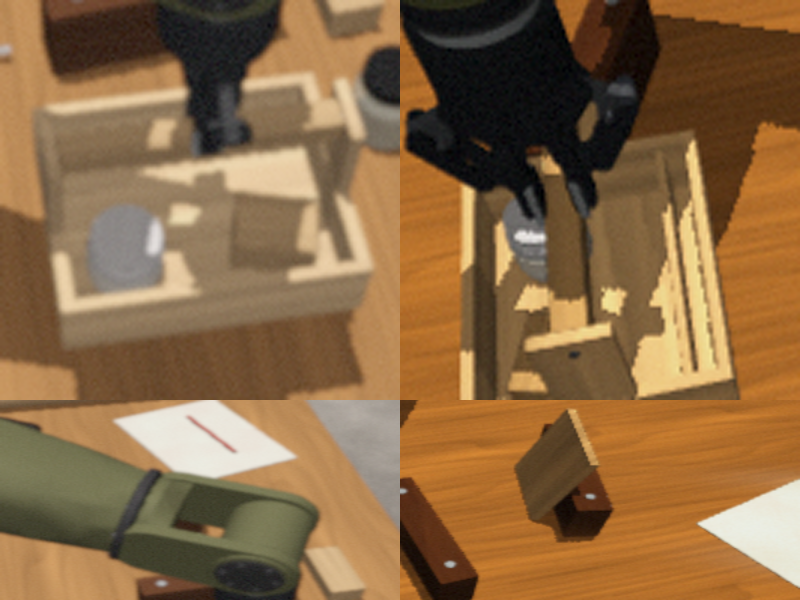

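The tote is about 10 cm up, tin and offcut inside, and the panel still leans on the stop. I'll do one numeric level check from the rim corners at side tile (36,112), (315,78), (372,268), (55,311), then hand in.

```bash
python3 - <<'E'
from h import *
D=load("side5");k=133/400
obs=np.array([(235+x*k-.33,200+y*k-.33) for x,y in [(36,112),(315,78),(372,268),(55,311)]])
P=np.array([onz(D,*o,.1605) for o in obs]);print(np.round(P,4),"sides",[round(np.linalg.norm(P[i]-P[i-1]),4) for i in range(4)],"mean",P.mean(0).round(4))
from scipy.optimize import least_squares
c=np.array([[-.11,.085,.06],[.11,.085,.06],[.11,-.085,.06],[-.11,-.085,.06]])-[0,0,.125]
def r(q): return (proj(D,R.from_euler("xyz",[q[0],q[1],q[2]]).apply(c)+[q[3],q[4],.2255])-obs).ravel()
s=least_squares(r,[0,0,-.04,.59,-.2455],x_scale=[.1,.1,.1,.01,.01]);print("rpy deg",np.degrees(s.x[:3]).round(1),s.x[3:].round(4),"res px",np.abs(s.fun).max().round(2))
E
```

```text
[[ 0.4873 -0.1607  0.1605]
 [ 0.7051 -0.1701  0.1605]
 [ 0.6976 -0.3331  0.1605]
 [ 0.4733 -0.3241  0.1605]] sides [np.float64(0.164), np.float64(0.218), np.float64(0.1632), np.float64(0.2245)] mean [ 0.5908 -0.247   0.1605]
rpy deg [-3.8 -3.1 -4.1] [ 0.5868 -0.2421] res px 0.5
```

The fit from one view is too weak to judge level, since 0.5 px is worth degrees here. I'll triangulate rim corners from a closer two-view crop.

```bash
python3 - <<'E'
from h import *
a=load("side5")["frame"][:,:,::-1];b=load("scene5")["frame"][:,:,::-1]
z=lambda i:cv2.resize(np.ascontiguousarray(i),None,fx=4,fy=4,interpolation=cv2.INTER_CUBIC)
i=np.zeros((600,800,3),np.uint8);A=z(a[215:325,240:365]);B=z(b[145:295,95:170+0]);B=z(b[148:298,95:195])[:, :300*4//3]
i[:440,:400]=cv2.resize(A,None,fx=.8,fy=.8)[:440,:400]; i[:600,400:]=B[:600,:400]
cv2.imwrite("pics/mont6.png",i)
E
```

```text
Traceback (most recent call last):
ValueError: could not broadcast input array from shape (352,400,3) into shape (440,400,3)
```

```bash
python3 - <<'E'
from h import *
a=load("side5")["frame"][:,:,::-1];b=load("scene5")["frame"][:,:,::-1]
z=lambda i,s:cv2.resize(np.ascontiguousarray(i),None,fx=s,fy=s,interpolation=cv2.INTER_CUBIC)
i=np.zeros((600,800,3),np.uint8)
i[:352,:400]=z(a[215:325,240:365],3.2); i[:,400:]=z(b[148:298,95:195],4)
cv2.imwrite("pics/mont6.png",i)
E
```

```text
(no output)
```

View pics/mont6.png

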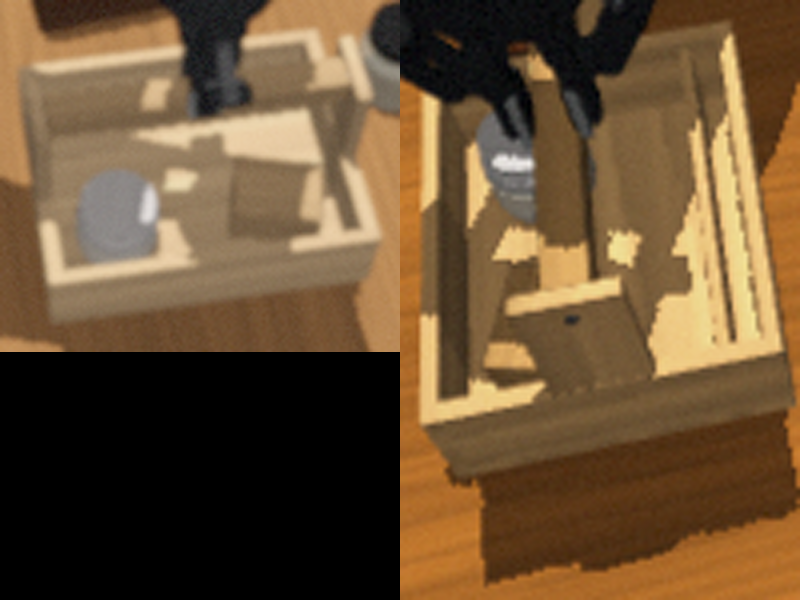

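The zoom shows clean rim corners. Scene: (733,22), (786,352), (421,424). The matching side corners: (22,68), (320,32), (381,240).

```bash
python3 - <<'E'
from h import *
S,D=load("scene5"),load("side5")
s=lambda x,y:(S,95+(x-400)/4-.37,148+y/4-.37); d=lambda x,y:(D,240+x/3.2-.34,215+y/3.2-.34)
a,b,c=[tri([s(*p),d(*q)]) for p,q in [((733,22),(22,68)),((786,352),(320,32)),((421,424),(381,240))]]
print(np.round([a,b,c],4)); print("len",np.linalg.norm(b-a),np.linalg.norm(c-b))
print("pitch deg",np.degrees(np.arcsin((b-a)[2]/.22)),"roll deg",np.degrees(np.arcsin((b-c)[2]/.17)))
S0,D0=load("scene0"),load("side0")
s=lambda x,y:(S0,105+x/3-.33,160+y/3-.33); d=lambda x,y:(D0,240+(x-305)/3-.33,220+y/3-.33)
a,b,c=[tri([s(*p),d(*q)]) for p,q in [((240,61),(326,115)),((282,299),(590,84)),((282/282*35,350),(641,272))]] if 0 else [tri([s(240,61),d(326,115)]),tri([s(282,299),d(590,84)]),tri([s(35,350),d(641,272)])]
print("baseline",np.round([a,b,c],4))
E
```

```text
[[ 0.4865 -0.1564  0.1614]
 [ 0.7051 -0.1654  0.1609]
 [ 0.6962 -0.335   0.1626]]
len 0.21879542152735923 0.16981714629411856
pitch deg -0.12786173204432377 roll deg -0.5702882875005607
baseline [[ 0.4848 -0.1547  0.0586]
 [ 0.7069 -0.163   0.0553]
 [ 0.6977 -0.3349  0.0584]]
```

The rim corners triangulate to z = 0.161–0.163, about 10 cm higher than before, and the tilt is within 0.6°. Handing in.

```bash
python3 - <<'E'
from cell import arm
print(arm.sign_off())
E
```

```text
the job is handed in; nothing more can be done
None
```

The panel leans at about 15° against the -y long side of the robot's leftmost stop, and the job is handed in with the tote held by its handle about 10 cm up, level to within 0.6°, tin and offcut still inside, and the block, screwdriver and jar not touched.

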